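# Clear the jeweller's bench: sort gravers, flasks and dapping block into their trays

## Robot

A 6-joint arm with a two-finger parallel gripper is mounted at the origin on the work surface. World frame = base frame: x ahead of the robot, y to its left, z up, the work surface at z = 0. Lengths are in m, angles in degrees, forces in N, time in s.
With the tool pointing down it reaches from about 0.25 to 0.725 m from the base axis. Payload 9.7 kg.
Tool frame: the origin (TCP) lies between the finger pads; the fingertips stand 11 mm ahead of it and the grasp point (between the pads) lies 8 mm behind it; y points along the fingers, x is the direction in which the jaws open and shut, and the axes are right-handed (so a half turn about y gives the same grasp; the last joint's range is limited). The gripper opens to 85 mm and grips with 20 to 120 N. Pads are 22 mm wide; open, the fingers measure 114 mm over their backs; the gripper's body (76 mm by 85 mm) begins 54 mm behind the grasp point. The pads swing forward as they close: fully open they stand 13 mm farther back than shut.
Start: joints at [-69.672, 4.979, 10.078, 95.1, 0, 90], TCP at [0.191, -0.516, 0.242] pointing down, gripper open.
Joint ranges: [-179.16, 179.16], [-48.56, 103.87], [-65.8, 70.77], [-126.05, 130.52], [-82.76, 87.17], [-180, 180]. Speed limits (degrees/s): [127.2, 127.2, 147.25, 180, 180, 180].

## Interface

Orientations are given as [roll, pitch, yaw] about the fixed x, y, z axes, in that order (R = Rz(yaw) Ry(pitch) Rx(roll)).
In Python, from workcell import bot, vision gives the robot as it stands. The module is installed in compiled form; this text tells all that it offers.
- The arm moves only by the shell command python3 -m crank 'ROWS' [OPENING] [FORCE]. ROWS is text: rows parted by semicolons, each of 6 numbers parted by spaces: the shift along the tool's x, y, z in m, then the turn, a rotation vector about the tool's x, y, z in rad. A call has 1 to 8 rows; each row is the pose to reach, as a shift and turn from the pose commanded when the call began, along the tool's axes at that moment; what a row does not reach only later rows make up. A row lasts 1/10 s, in which the tool goes at most 50 mm and 8.59 degrees, less where a joint would pass 70% of its speed; a pose out of reach is approached as far as the arm can. A call with a gripper value outside its range is refused whole. OPENING is the gripper's target within -1 to 1 (shut at 1, half-way at 0, fully open at -1), set as the call begins (- or left out, the last holds). The fingers move at their own pace and stop on an object; FORCE is the grip in N (left out, the last holds). Time passes only in rows, so rows that repeat a pose let the fingers close. It gives the time, the measured TCP pose, the force and the opening at its end, in the units of the state.
- bot.get_obs(): the state, without advancing time (a new reading comes with each control period).
- vision.camera(name): name is "scene" or "top" or "wrist"; returns the picture (480x640x3 uint8, red, green, blue); there is no depth.
- vision.get_calibration(name): a dict with "fx", "fy", "cx", "cy" (pixels), "rvec" (rotation vector, rad) and "tvec" (3), from world to camera coordinates, as OpenCV has them. Camera axes: x right, y down, z forward; pixel columns grow to the right and rows downward; lengths in m; the calibration is good to about 2 mm. A picture is of the moment at which its call begins: read the wrist's pose just before it. get_calibration takes no time and is no camera call; for the wrist camera it gives the pose at the moment of the call.
- bot.job_done(): hands the job in, once; it reports no verdict.
The state is a dict: "time": time; "q": joint angles; "qd": joint speeds; "joint_efforts": joint torques, N m; "ee_pos": TCP position; "tcp_rot": TCP orientation; "wrist_force": force on the tool from outside, world axes, zero at the start; "torque": the same for the moment, N m; "opening": finger opening in m.
Only numpy, scipy, OpenCV 4.12 (cv2) and the standard library are available. Lean on these libraries where they do the work, as an engineer would, in place of code of your own. Each camera call takes 0.05 s, during which the arm holds its last target. There are 200 camera calls.

## Task

Put the five loose tools away in the wooden trays: one graver lying flat and lengthwise, wholly inside each of the two long bays of the graver tray, the wide casting flask standing in the larger bay and the narrow flask standing in the smaller bay of the flask tray, and the dapping block sitting flat in the small square tray. Leave the black eye loupe where it stands.

Things in the scene. Friction and masses are not known exactly. Their poses are not given: they have to be found in the camera images.
- long_graver: Engraving graver lying flat: round light-wood handle 50 long, 22 wide and 22 high, then a thin 5 x 5 steel blade; 116 overall (all sizes mm). Origin: on its underside, at the middle of the overall length. x runs along it from handle to blade tip, z up. The handle's middle is 33 towards -x of the origin, and its weight is there: grip the handle across y. 50 g; its flat underside keeps it from rolling. The blade runs level, 8.5 to 13.5 above the underside.
- short_graver: A second graver, same handle (50 long, 22 wide, 22 high) but a shorter blade; 92 overall. Origin: underside, middle of the overall length; x from handle to blade tip, z up. The handle's middle is 21 towards -x of the origin. 50 g; its flat underside keeps it from rolling. The blade runs level, 8.5 to 13.5 above the underside.
- wide_flask: Wide casting flask: upright perforated steel tube open at both ends, 50 outer diameter, 42 inner, 50 high, about 180 g. Origin: centre of its underside, z up the axis.
- narrow_flask: Narrow casting flask: upright perforated steel tube open at both ends, 34 outer diameter, 26 inner, 50 high, about 120 g. Origin: centre of its underside, z up the axis.
- dapping_block: Dapping block: steel cube of 40 with round hollows shown on its faces, about 450 g. Origin: centre of its underside, x and y square to its sides, z up.
- graver_tray: Fixed wooden tray, 124 (x) by 150 (y), split lengthwise by one wall into two equal long bays side by side. Origin: centre of its underside. Bays centred at x = +30 and x = -30, y = 0; each 56 wide (x) and 142 long (y) inside. Floor 4 above the origin, walls 4 thick with tops 10 above the origin.
- flask_tray: Fixed wooden tray, 82 (x) by 142 (y), split crosswise by one wall into a larger and a smaller bay. Origin: centre of its underside. Larger bay centred at y = -30 (74 by 74 inside), smaller bay at y = +39 (74 in x, 56 in y), both at x = 0. Floor 4 above the origin, walls 4 thick with tops 16 above the origin.
- block_tray: Fixed small square wooden tray, 70 by 70, one bay 62 by 62 inside. Origin: centre of its underside. Floor 4 above the origin, wall tops 16 above the origin.
- loupe: Bystander: black waisted eye loupe, 36 diameter, 34 high, standing loose among the things. Origin: centre of its underside. To be left where it is.

How it is judged:
By the outcome, as a careful person would: the job done as asked, in the order asked, and still so for the second after the job is handed in, with the robot touching nothing.
It also fails if it takes over 120 s, if anything falls off the work surface, if the arm or the gripper's body presses on something with over 40 N, if the wrist force passes 120 N, or if a joint passes its speed limit or range.

## Working session

There is one attempt and no reset: what is moved stays moved. The work goes in short steps, Python scripts to look and compute and a shell command to move; the robot and the scene stay as the last step left them, time stands still between calls to the robot, and variables do not carry over. Pictures are saved under pics/ and viewed, about 12 in all and at most 16, crops included, and the job is handed in when it is done.

```bash
mkdir -p pics; python3 - <<'E'
from workcell import bot, vision
import cv2
for n in ("top","scene"):
    im=vision.camera(n); cv2.imwrite(f"pics/{n}1.png",im[:,:,::-1]); c=vision.get_calibration(n); print(n,c)
o=bot.get_obs(); print(o)
E
```

```text
top {'fx': 575.2389048088816, 'fy': 575.2389048088816, 'cx': 319.6899731151283, 'cy': 236.82053604631326, 'rvec': array([ 2.16505905, -2.13115499,  0.15767299]), 'tvec': array([-4.80202537e-04,  5.26199455e-01,  9.64367129e-01])}
scene {'fx': 606.3858807905324, 'fy': 606.3858807905324, 'cx': 323.2001253349136, 'cy': 235.1438990006109, 'rvec': array([ 1.15494032,  2.32043335, -1.02383658]), 'tvec': array([ 0.30853525, -0.2682931 ,  1.41099175])}
{'time': 0.1, 'q': array([-6.96722235e+01,  5.00774942e+00,  1.00375686e+01,  9.50980643e+01,
        7.64915909e-04,  8.99994603e+01]), 'qd': array([-0.03399969, -0.18441327,  0.19088363, -0.00545196,  0.01649886,
       -0.04796408]), 'joint_efforts': array([-9.66845764e-04, -5.21560800e+01,  4.65655160e+01,  1.60967465e-02,
       -3.54206418e-05,  1.11446144e-05]), 'ee_pos': array([ 0.19100197, -0.51556659,  0.24164309]), 'tcp_rot': array([-8.99992344e+01,  6.82451861e-02, -6.96716838e+01]), 'wrist_force': array([-0.73716943, -0.86773778,  0.98639394]), 'torque': array([ 0.06474109, -0.02727618,  0.04064807]), 'opening': 0.0854629426315885}
```

View pics/top1.png

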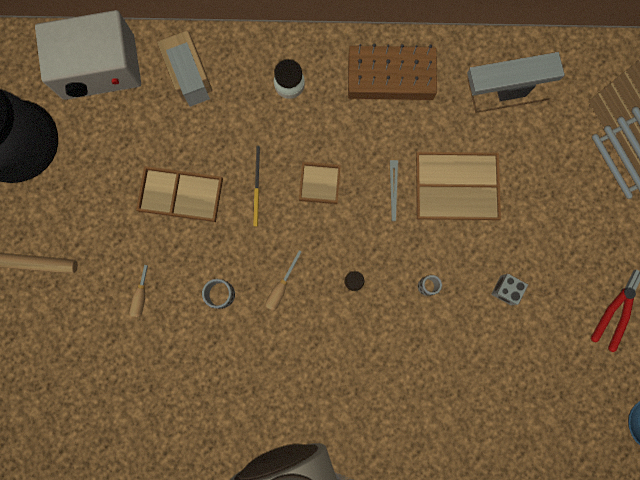

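View pics/scene1.png

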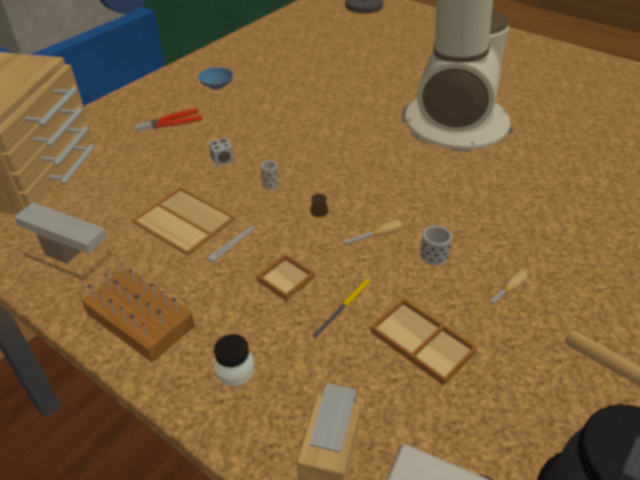

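```bash
cat > h.py <<'E'
from workcell import bot, vision
import numpy as np, cv2
def K(c): return np.array([[c["fx"],0,c["cx"]],[0,c["fy"],c["cy"]],[0,0,1.]])
def proj(P,c):
    return cv2.projectPoints(np.float64(P).reshape(-1,3),np.float64(c["rvec"]),np.float64(c["tvec"]),K(c),None)[0].reshape(-1,2)
def back(uv,z,c):
    R=cv2.Rodrigues(np.float64(c["rvec"]))[0]; C=-R.T@np.float64(c["tvec"])
    uv=np.float64(uv).reshape(-1,2); d=np.c_[uv,np.ones(len(uv))]@np.linalg.inv(K(c)).T@R
    return C+d*((np.float64(z)-C[2])/d[:,2]).reshape(-1,1)
E
python3 - <<'E'
from h import *
t=vision.get_calibration("top"); s=vision.get_calibration("scene")
for c in(t,s): 
    R=cv2.Rodrigues(c["rvec"])[0]; print("cam",-R.T@c["tvec"]); print(proj([[0,0,0],[.191,-.516,.242],[.4,0,0]],c).round())
names=dict(sg_handle=(137,302,.011),sg_tip=(146,266,.011),wf=(217,293,.05),lg_h=(275,297,.011),lg_tip=(300,253,.011),loupe=(354,281,.034),nf=(430,285,.05),blk=(512,288,.04),
 ft=(181,194,.016),bt=(320,183,.016),gt=(458,186,.01))
for k,(u,v,z) in names.items():
    p=back((u,v),z,t)[0]; print(k,p.round(3),"r",np.hypot(p[0],p[1]).round(3),"scene",proj(p,s).round())
im=cv2.imread("pics/top1.png")
cv2.imwrite("pics/crops.png",np.vstack([cv2.resize(im[145:225,130:510],None,fx=2.1,fy=2.1,interpolation=2),cv2.resize(im[240:325,125:535][:, :380],None,fx=2.1,fy=2.1,interpolation=2)]))
w=vision.get_calibration("wrist");print(w)
cv2.imwrite("pics/w0.png",vision.camera("wrist")[:,:,::-1])
E
```

```text
cam [0.38261832 0.0095529  1.02975823]
[[319. 551.]
 [716. 474.]
 [323. 310.]]
cam [1.15615544 0.49640882 0.75825839]
[[456. 120.]
 [226. -10.]
 [357. 208.]]
sg_handle [0.409 0.327 0.011] r 0.524 scene [[515. 281.]]
sg_tip [0.473 0.315 0.011] r 0.568 scene [[491. 301.]]
wf [0.425 0.18  0.05 ] r 0.462 scene [[436. 234.]]
lg_h [0.422 0.085 0.011] r 0.43 scene [[389. 228.]]
lg_tip [0.5   0.042 0.011] r 0.502 scene [[345. 242.]]
loupe [ 0.45  -0.053  0.034] r 0.454 scene [[320. 198.]]
nf [ 0.445 -0.181  0.05 ] r 0.48 scene [[270. 165.]]
blk [ 0.442 -0.324  0.04 ] r 0.548 scene [[220. 145.]]
ft [0.603 0.258 0.016] r 0.656 scene [[420. 333.]]
bt [0.627 0.009 0.016] r 0.628 scene [[285. 272.]]
gt [ 0.627 -0.242  0.01 ] r 0.672 scene [[184. 217.]]
{'fx': 341.63316287560457, 'fy': 341.63316287560457, 'cx': 316.7831481507527, 'cy': 243.77390412787457, 'rvec': array([-2.36892267,  1.64667246,  0.25317197]), 'tvec': array([-0.54872901, -0.03904164,  0.37907529])}
```

View pics/w0.png

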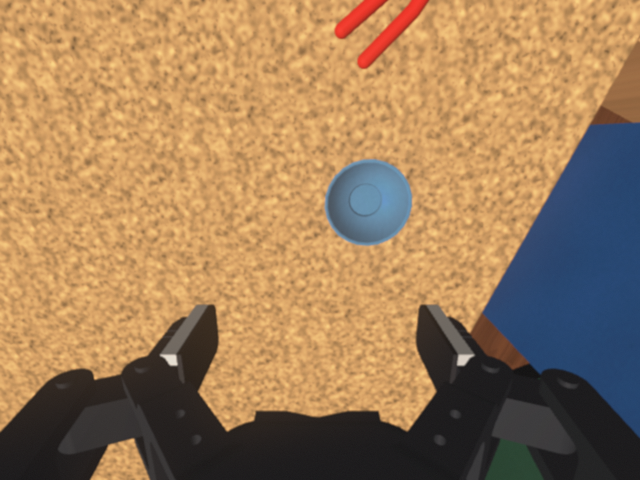

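```bash
python3 - <<'E'
import cv2,numpy as np
im=cv2.imread("pics/top1.png")
P=[(110,260),(188,264),(256,246),(400,256),(482,260),(290,154)]
t=[cv2.resize(im[v:v+64,u:u+64],(256,256),interpolation=cv2.INTER_CUBIC) for u,v in P]
for x in t: x[::40,::8]=(0,0,255) ; x[::8,::40]=(0,0,255)
a=np.vstack([np.hstack(t[:3]),np.hstack(t[3:])])
cv2.imwrite("pics/c1.png",a)
b=np.hstack([cv2.resize(im[160:230,130:230],(400,280),interpolation=2),cv2.resize(im[145:225,408:508],(400,320),interpolation=2)[:280]])
for i in range(0,800,40): b[::8,i]=(0,0,255)
b[::40,::8]=(0,0,255)
cv2.imwrite("pics/c2.png",b)
E
```

```text
(no output)
```

View pics/c1.png

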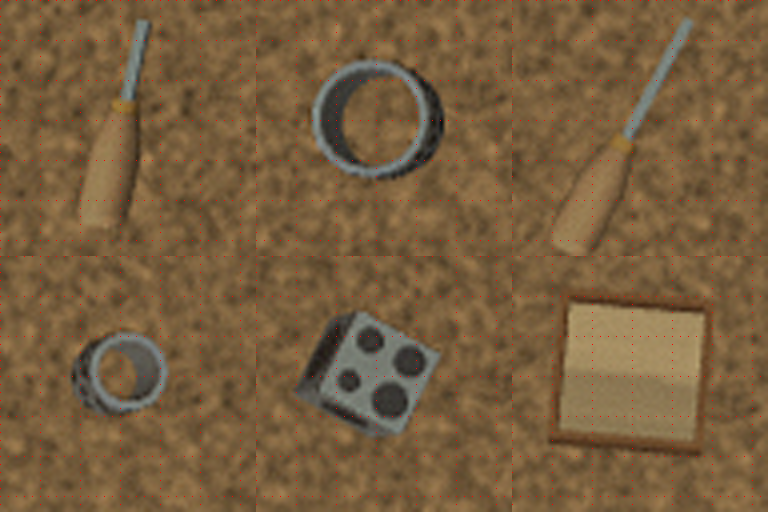

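View pics/c2.png

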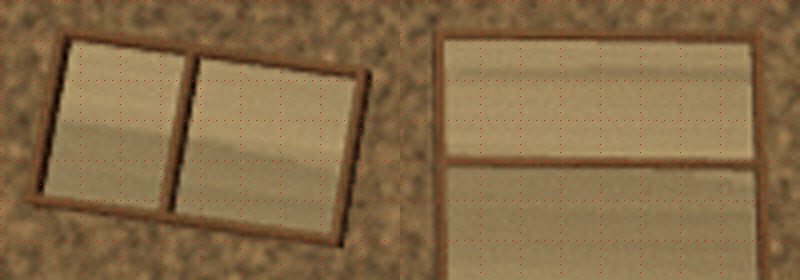

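```bash
python3 - <<'E'
from h import *
t=vision.get_calibration("top")
def B(pts,o,z): return back(np.float64(pts)/4+np.array(o)-.375,z,t)
for n,p,o,L in(("sg",[(104,228),(142,20)],(110,260),.092),("lg",[(58,250),(176,20)],(256,246),.116)):
    q=B(p,o,.011); d=q[1]-q[0]; u=d/np.linalg.norm(d); 
    print(n,"len",np.linalg.norm(d).round(4),"ang",np.degrees(np.arctan2(d[1],d[0])).round(1),"mid",q.mean(0)[:2].round(4),"handle",(q.mean(0)-u*(L/2-.025))[:2].round(4))
print("wf",B([(115,118)],(188,264),.05)[0].round(4)); print("nf",B([(128.5,116)],(400,256),.05)[0].round(4))
q=B([(102,56),(184,96),(139,179),(62,136)],(482,260),.04); print("blk",q.mean(0).round(4),[np.degrees(np.arctan2(*(q[(i+1)%4]-q[i])[[1,0]])).round(1) for i in range(4)])
q=B([(50,41),(200,47),(188,196),(37,184)],(290,154),.016); print("bt",q.mean(0).round(4),[np.degrees(np.arctan2(*(q[(i+1)%4]-q[i])[[1,0]])).round(1) for i in range(4)])
for p in([(65,36),(370,70),(341,243),(32,200)],[(197,58),(358,78),(332,235),(175,212)],[(68,40),(183,54),(160,208),(43,192)]):
    q=B(p,(130,160),.013); print("ft",q.mean(0).round(4),[np.degrees(np.arctan2(*(q[(i+1)%4]-q[i])[[1,0]])).round(1) for i in range(4)])
q=B([(37,34),(362,37),(43,161),(357,164)],(408,145),.01); print("gt",q.round(4),back([(416,219),(498,219)],.01,t).round(4))
E
```

```text
sg len 0.0923 ang -7.0 mid [0.4294 0.3224] handle [0.4085 0.325 ]
lg len 0.114 ang -25.9 mid [0.4533 0.068 ] handle [0.4236 0.0824]
wf [0.4251 0.1815 0.05  ]
nf [ 0.4453 -0.1841  0.05  ]
blk [ 0.4409 -0.3241  0.04  ] [np.float64(-115.6), np.float64(150.1), np.float64(61.2), np.float64(-27.8)]
bt [0.6278 0.01   0.016 ] [np.float64(-91.4), np.float64(176.1), np.float64(86.3), np.float64(-3.9)]
ft [0.6041 0.2607 0.013 ] [np.float64(-95.6), np.float64(173.0), np.float64(82.9), np.float64(-7.8)]
ft [0.6006 0.2319 0.013 ] [np.float64(-96.3), np.float64(173.1), np.float64(82.5), np.float64(-5.0)]
ft [0.6097 0.3009 0.013 ] [np.float64(-96.2), np.float64(174.6), np.float64(83.0), np.float64(-5.8)]
gt [[ 0.6879 -0.1677  0.01  ]
 [ 0.6889 -0.3166  0.01  ]
 [ 0.6284 -0.17    0.01  ]
 [ 0.6293 -0.3126  0.01  ]] [[ 0.5654 -0.1651  0.01  ]
 [ 0.5678 -0.3129  0.01  ]]
```

```bash
cat > to.py <<'E'
import sys; from workcell import bot; import numpy as np
from scipy.spatial.transform import Rotation as R
o=bot.get_obs(); a=[float(v) for v in sys.argv[1:]]
R0=R.from_euler("xyz",o["tcp_rot"],degrees=True); R1=R.from_euler("xyz",[-90,0,a[3]],degrees=True)
print("pos",o["ee_pos"].round(4),o["tcp_rot"].round(1),"row",R0.inv().apply(np.array(a[:3])-o["ee_pos"]).round(4),(R0.inv()*R1).as_rotvec().round(3))
E
python3 to.py .4236 .0824 .13 64
```

```text
pos [ 0.191  -0.5156  0.2418] [-90.    0.1 -69.7] row [-0.4799  0.1122  0.4258] [-1.000e-03 -2.333e+00 -0.000e+00]
```

```bash
python3 -m crank '-0.48 0.112 0.426 0 -2.333 0;-0.48 0.112 0.426 0 -2.333 0;-0.48 0.112 0.426 0 -2.333 0;-0.48 0.112 0.426 0 -2.333 0;-0.48 0.112 0.426 0 -2.333 0;-0.48 0.112 0.426 0 -2.333 0;-0.48 0.112 0.426 0 -2.333 0;-0.48 0.112 0.426 0 -2.333 0' -1 30; python3 to.py .4236 .0824 .13 64
```

```text
time: 0.95
ee_pos: [0.3341, -0.1467, 0.1732]
tcp_rot: [-90.0, -0.0, -0.6]
wrist_force: [1.2, -1.3, -0.4]
opening: 0.0854
pos [ 0.3341 -0.1467  0.1732] [-90.   -0.   -0.6] row [0.0871 0.0432 0.23  ] [ 1.000e-03 -1.127e+00  0.000e+00]
```

```bash
python3 -m crank '0.087 0.043 0.23 0 -1.127 0;0.087 0.043 0.23 0 -1.127 0;0.087 0.043 0.23 0 -1.127 0;0.087 0.043 0.23 0 -1.127 0;0.087 0.043 0.23 0 -1.127 0;0.087 0.043 0.23 0 -1.127 0;0.087 0.043 0.23 0 -1.127 0;0.087 0.043 0.23 0 -1.127 0'; python3 -m crank '0 0 0 0 0 0;0 0 0 0 0 0'; python3 to.py .4236 .0824 .016 64
python3 - <<'E'
from h import *
c=vision.get_calibration("wrist"); im=vision.camera("wrist")[:,:,::-1].copy()
ang=np.radians(-26);d=np.array([np.cos(ang),np.sin(ang)]);h=np.array([.4236,.0824])
for k in(-.025,.025,.091):
    p=proj([*(h+k*d),.011],c)[0]; cv2.circle(im,tuple(int(x) for x in p),5,(0,0,255),1); print(p)
cv2.imwrite("pics/w1.png",im)
E
```

```text
time: 1.75
ee_pos: [0.4244, 0.0807, 0.1301]
tcp_rot: [-90.0, 0.0, 64.1]
wrist_force: [-0.9, -0.5, -0.0]
opening: 0.0856
time: 1.95
ee_pos: [0.4245, 0.08, 0.1304]
tcp_rot: [-90.0, 0.0, 63.5]
wrist_force: [0.6, 0.5, 0.1]
opening: 0.0856
pos [0.4245 0.08   0.1304] [-90.    0.   63.5] row [0.0017 0.1144 0.0019] [-0.    -0.009 -0.   ]
[318.36665627 207.57409032]
[318.78206448 270.43981046]
[319.26498817 343.52297448]
```

View pics/w1.png

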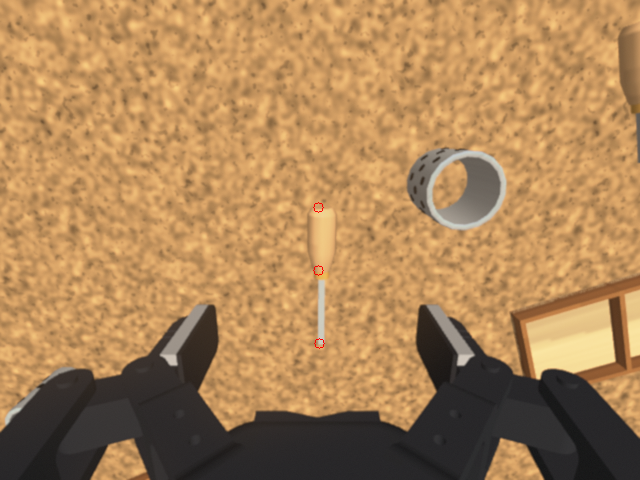

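```bash
python3 -m crank '0.002 0.04 0.002 0 0 0;0.002 0.08 0.002 0 0 0;0.002 0.1 0.002 0 0 0;0.002 0.11 0.002 0 0 0;0.002 0.1145 0.002 0 0 0;0.002 0.1145 0.002 0 0 0'; python3 -m crank '0 0 0 0 0 0;0 0 0 0 0 0;0 0 0 0 0 0;0 0 0 0 0 0;0 0 0 0 0 0;0 0 0 0 0 0;0 0 0 0 0 0;0 0 0 0 0 0' 1 30;python3 -m crank '0 0 0 0 0 0;0 0 0 0 0 0' ; python3 -m crank '0 -0.02 0 0 0 0;0 -0.06 0 0 0 0;0 -0.09 0 0 0 0;0 -0.09 0 0 0 0' ;python3 to.py .658 -.208 .106 0.5
```

```text
time: 2.6
ee_pos: [0.424, 0.0827, 0.0165]
tcp_rot: [-90.0, -0.0, 63.6]
wrist_force: [-0.0, 0.5, 0.4]
opening: 0.0854
time: 3.4
ee_pos: [0.424, 0.0828, 0.0164]
tcp_rot: [-90.0, -0.0, 63.7]
wrist_force: [0.1, -0.3, 5.7]
opening: 0.0213
time: 3.6
ee_pos: [0.424, 0.0828, 0.0164]
tcp_rot: [-90.0, -0.0, 63.7]
wrist_force: [0.1, -0.0, 5.6]
opening: 0.0216
time: 4.0
ee_pos: [0.4255, 0.0831, 0.1097]
tcp_rot: [-90.3, -0.2, 63.7]
wrist_force: [0.4, -0.5, -0.7]
opening: 0.0213
pos [0.4255 0.0831 0.1097] [-90.3  -0.2  63.7] row [-0.1577  0.0047 -0.3375] [0.002 1.102 0.005]
```

```bash
python3 -m crank '-0.158 0 -0.337 0 1.102 0;-0.158 0 -0.337 0 1.102 0;-0.158 0 -0.337 0 1.102 0;-0.158 0 -0.337 0 1.102 0;-0.158 0 -0.337 0 1.102 0;-0.158 0 -0.337 0 1.102 0;-0.158 0 -0.337 0 1.102 0;-0.158 0 -0.337 0 1.102 0'; python3 -m crank '0 0 0 0 0 0;0 0 0 0 0 0';python3 to.py .658 -.208 .106 0.5
python3 - <<'E'
from h import *
im=vision.camera("top")[:,:,::-1]; cv2.imwrite("pics/t2.png",cv2.resize(im[100:320,330:550],(660,600)))
E
```

```text
time: 4.8
ee_pos: [0.6566, -0.2116, 0.1033]
tcp_rot: [-90.0, 0.1, 0.1]
wrist_force: [-0.2, 1.3, -0.9]
opening: 0.0211
time: 5.0
ee_pos: [0.655, -0.2084, 0.1041]
tcp_rot: [-89.9, 0.1, 0.5]
wrist_force: [0.1, -0.0, -0.5]
opening: 0.0211
pos [ 0.655  -0.2084  0.1041] [-89.9   0.1   0.5] row [ 0.003  -0.0019  0.0004] [-0.001  0.    -0.003]
```

View pics/t2.png

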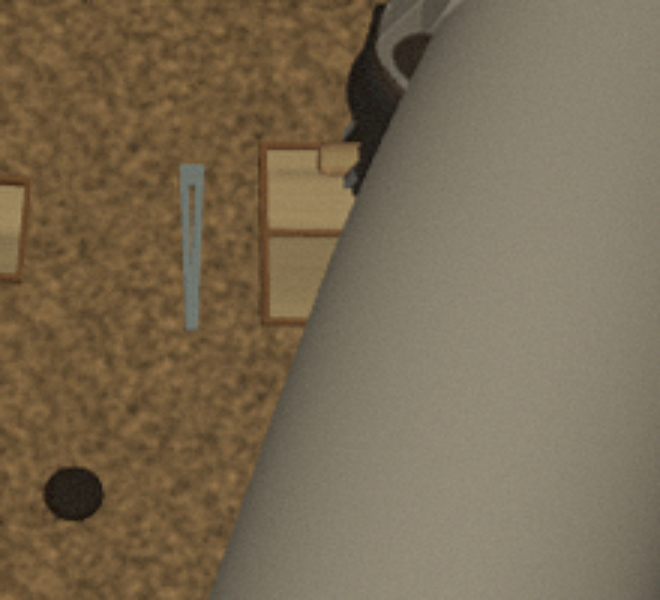

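```bash
python3 -m crank '0.003 0.03 0 0 0 0;0.003 0.06 0 0 0 0;0.003 0.075 0 0 0 0;0.003 0.08 0 0 0 0;0.003 0.083 0 0 0 0;0.003 0.083 0 0 0 0'; python3 -m crank '0 0 0 0 0 0;0 0 0 0 0 0;0 0 0 0 0 0;0 0 0 0 0 0' 0.35; python3 -m crank '0 -0.01 0 0 0 0;0 -0.04 0 0 0 0;0 -0.08 0 0 0 0;0 -0.1 0 0 0 0;0 -0.1 0 0 0 0';python3 to.py .4085 .325 .13 83
python3 - <<'E'
from h import *
im=vision.camera("wrist")[:,:,::-1]; cv2.imwrite("pics/w2.png",im)
E
```

```text
time: 5.65
ee_pos: [0.659, -0.2083, 0.0242]
tcp_rot: [-90.0, -0.1, 0.5]
wrist_force: [0.1, 0.9, -0.5]
opening: 0.0212
time: 6.05
ee_pos: [0.6588, -0.2085, 0.0234]
tcp_rot: [-90.0, -0.0, 0.5]
wrist_force: [-0.8, -0.1, -0.1]
opening: 0.0277
time: 6.55
ee_pos: [0.6602, -0.2089, 0.1282]
tcp_rot: [-90.1, -0.4, 0.5]
wrist_force: [0.6, -0.0, 0.8]
opening: 0.0279
pos [ 0.6602 -0.2089  0.1282] [-90.1  -0.4   0.5] row [-0.2469 -0.0045  0.5361] [ 0.006 -1.44   0.004]
```

View pics/w2.png

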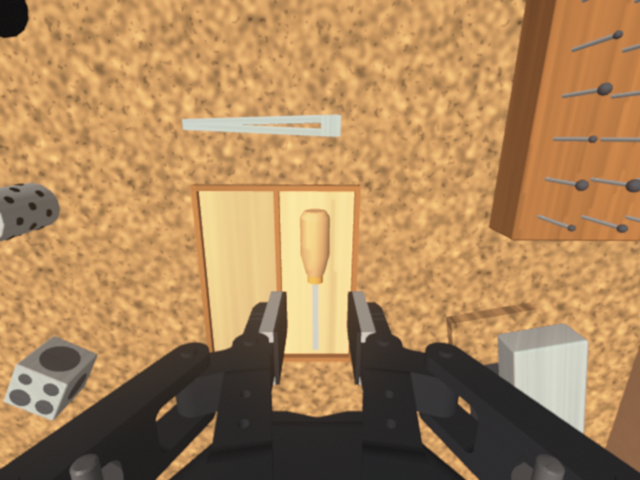

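```bash
python3 -m crank '-0.247 -0.004 0.536 0 -1.44 0;-0.247 -0.004 0.536 0 -1.44 0;-0.247 -0.004 0.536 0 -1.44 0;-0.247 -0.004 0.536 0 -1.44 0;-0.247 -0.004 0.536 0 -1.44 0;-0.247 -0.004 0.536 0 -1.44 0;-0.247 -0.004 0.536 0 -1.44 0;-0.247 -0.004 0.536 0 -1.44 0' -1;python3 to.py .4085 .325 .13 83
```

```text
time: 7.4
ee_pos: [0.4862, 0.1547, 0.1247]
tcp_rot: [-89.9, 0.0, 69.6]
wrist_force: [0.4, 0.2, -0.1]
opening: 0.0854
pos [0.4862 0.1547 0.1247] [-89.9   0.   69.6] row [ 0.1325 -0.0053  0.1322] [-0.001 -0.234 -0.001]
```

```bash
python3 -m crank '0.132 -0.005 0.132 0 -0.234 0;0.132 -0.005 0.132 0 -0.234 0;0.132 -0.005 0.132 0 -0.234 0;0.132 -0.005 0.132 0 -0.234 0;0.132 -0.005 0.132 0 -0.234 0;0.132 -0.005 0.132 0 -0.234 0;0.132 -0.005 0.132 0 -0.234 0'; python3 to.py .4085 .325 .017 83
python3 - <<'E'
from h import *
c=vision.get_calibration("wrist"); im=vision.camera("wrist")[:,:,::-1].copy()
ang=np.radians(-7);d=np.array([np.cos(ang),np.sin(ang)]);h=np.array([.4085,.325])
for k in(-.025,.025,.067):
    p=proj([*(h+k*d),.011],c)[0]; cv2.circle(im,tuple(int(x) for x in p),5,(0,0,255),1)
cv2.imwrite("pics/w3.png",im)
E
```

```text
time: 8.1
ee_pos: [0.4112, 0.3227, 0.13]
tcp_rot: [-90.0, 0.1, 82.6]
wrist_force: [-0.4, -0.2, -0.1]
opening: 0.0854
pos [0.4112 0.3227 0.13  ] [-90.    0.1  82.6] row [0.0021 0.113  0.0029] [-0.001 -0.006 -0.001]
```

View pics/w3.png

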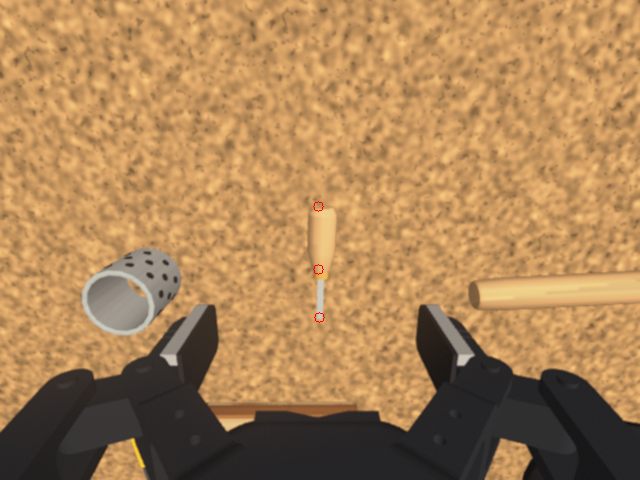

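```bash
python3 -m crank '0.002 0.04 0.002 0 0 0;0.002 0.08 0.002 0 0 0;0.002 0.1 0.002 0 0 0;0.002 0.11 0.002 0 0 0;0.002 0.113 0.002 0 0 0;0.002 0.113 0.002 0 0 0'; python3 -m crank '0 0 0 0 0 0;0 0 0 0 0 0;0 0 0 0 0 0;0 0 0 0 0 0;0 0 0 0 0 0;0 0 0 0 0 0;0 0 0 0 0 0;0 0 0 0 0 0' 1 30;python3 -m crank '0 0 0 0 0 0;0 0 0 0 0 0' ; python3 -m crank '0 -0.02 0 0 0 0;0 -0.06 0 0 0 0;0 -0.11 0 0 0 0;0 -0.11 0 0 0 0' ;python3 to.py .598 -.22 .11 0.5
```

```text
time: 8.75
ee_pos: [0.4101, 0.3256, 0.0184]
tcp_rot: [-90.0, -0.0, 82.6]
wrist_force: [-0.7, 0.5, -0.1]
opening: 0.0855
time: 9.55
ee_pos: [0.4097, 0.326, 0.0182]
tcp_rot: [-90.0, -0.0, 82.7]
wrist_force: [-0.8, -0.1, 4.9]
opening: 0.0213
time: 9.75
ee_pos: [0.4097, 0.326, 0.0182]
tcp_rot: [-90.0, -0.0, 82.7]
wrist_force: [-0.1, -0.5, 5.1]
opening: 0.0212
time: 10.15
ee_pos: [0.4115, 0.3274, 0.1341]
tcp_rot: [-90.4, -0.4, 82.7]
wrist_force: [-0.2, 0.1, -0.8]
opening: 0.0213
pos [0.4115 0.3274 0.1341] [-90.4  -0.4  82.7] row [-0.5193  0.0224 -0.2546] [1.000e-03 1.434e+00 1.000e-02]
```

```bash
python3 -m crank '-0.52 0.01 -0.255 0 1.434 0;-0.52 0.01 -0.255 0 1.434 0;-0.52 0.01 -0.255 0 1.434 0;-0.52 0.01 -0.255 0 1.434 0;-0.52 0.01 -0.255 0 1.434 0;-0.52 0.01 -0.255 0 1.434 0;-0.52 0.01 -0.255 0 1.434 0;-0.52 0.01 -0.255 0 1.434 0';python3 to.py .598 -.22 .12 0.5
```

```text
time: 10.95
ee_pos: [0.5384, -0.0549, 0.1201]
tcp_rot: [-90.0, 0.0, 13.6]
wrist_force: [1.3, 0.7, -0.1]
opening: 0.0214
pos [ 0.5384 -0.0549  0.1201] [-90.    0.   13.6] row [ 1.920e-02  1.000e-04 -1.745e-01] [-0.     0.228 -0.   ]
```

```bash
python3 -m crank '0.019 0 -0.174 0 0.228 0;0.019 0 -0.174 0 0.228 0;0.019 0 -0.174 0 0.228 0;0.019 0 -0.174 0 0.228 0;0.019 0 -0.174 0 0.228 0;0.019 0 -0.174 0 0.228 0;0.019 0 -0.174 0 0.228 0;0.019 0 -0.174 0 0.228 0';python3 to.py .598 -.22 .0222 0.5
```

```text
time: 11.75
ee_pos: [0.5986, -0.216, 0.1209]
tcp_rot: [-90.0, -0.0, 0.9]
wrist_force: [0.2, -0.2, -0.5]
opening: 0.0212
pos [ 0.5986 -0.216   0.1209] [-90.   -0.    0.9] row [-0.0006  0.0987 -0.004 ] [-0.     0.008  0.   ]
```

```bash
python3 -m crank '0 0.04 -0.003 0 0 0;0 0.075 -0.003 0 0 0;0 0.09 -0.003 0 0 0;0 0.096 -0.003 0 0 0;0 0.099 -0.003 0 0 0;0 0.099 -0.003 0 0 0;0 0.099 -0.003 0 0 0'; python3 -m crank '0 0 0 0 0 0;0 0 0 0 0 0;0 0 0 0 0 0;0 0 0 0 0 0' 0.35; python3 -m crank '0 -0.01 0 0 0 0;0 -0.04 0 0 0 0;0 -0.08 0 0 0 0;0 -0.12 0 0 0 0;0 -0.13 0 0 0 0;0 -0.13 0 0 0 0';python3 to.py .425 .1815 .14 0
python3 - <<'E'
from h import *
im=vision.camera("wrist")[:,:,::-1]; cv2.imwrite("pics/w4.png",im[150:430])
E
```

```text
time: 12.45
ee_pos: [0.5996, -0.2204, 0.0235]
tcp_rot: [-90.0, -0.1, 0.9]
wrist_force: [-0.9, 0.1, -0.4]
opening: 0.0211
time: 12.85
ee_pos: [0.5988, -0.2202, 0.022]
tcp_rot: [-90.0, -0.0, 0.9]
wrist_force: [-0.2, -0.1, 0.5]
opening: 0.0279
time: 13.45
ee_pos: [0.5997, -0.2205, 0.1547]
tcp_rot: [-90.1, -0.2, 0.9]
wrist_force: [0.2, 0.5, -0.9]
opening: 0.0278
pos [ 0.5997 -0.2205  0.1547] [-90.1  -0.2   0.9] row [-0.1687  0.0134  0.4046] [0.002 0.015 0.004]
```

View pics/w4.png

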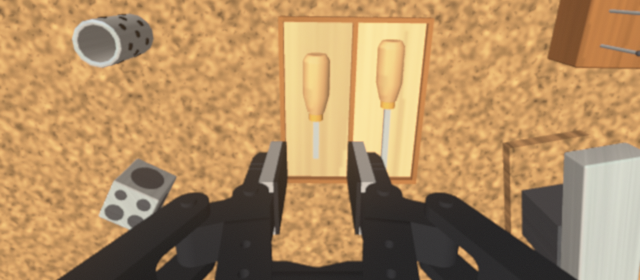

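```bash
python3 -m crank '-0.169 0.013 0.405 0 0.015 0;-0.169 0.013 0.405 0 0.015 0;-0.169 0.013 0.405 0 0.015 0;-0.169 0.013 0.405 0 0.015 0;-0.169 0.013 0.405 0 0.015 0;-0.169 0.013 0.405 0 0.015 0;-0.169 0.013 0.405 0 0.015 0;-0.169 0.013 0.405 0 0.015 0' -1;python3 to.py .425 .1815 .14 0
```

```text
time: 14.3
ee_pos: [0.4373, 0.1478, 0.138]
tcp_rot: [-90.0, 0.1, -0.0]
wrist_force: [1.8, 0.6, -0.2]
opening: 0.0854
pos [0.4373 0.1478 0.138 ] [-90.    0.1  -0. ] row [-0.0123 -0.002   0.0337] [ 0.001 -0.    -0.002]
```

```bash
python3 -m crank '-0.01 0 0.03 0 0 0;-0.01 0 0.03 0 0 0;-0.01 0 0.03 0 0 0;-0.01 0 0.03 0 0 0';python3 to.py .425 .1815 .023 0
python3 - <<'E'
from h import *
c=vision.get_calibration("wrist"); im=vision.camera("wrist")[:,:,::-1].copy()
a=np.linspace(0,6.28,40)
for z in(0,.05):
  for p in proj(np.c_[.425+.025*np.cos(a),.1815+.025*np.sin(a),a*0+z],c): cv2.circle(im,tuple(int(x) for x in p),1,(0,0,255),-1)
cv2.imwrite("pics/w5.png",im[100:400])
E
```

```text
time: 14.7
ee_pos: [0.4291, 0.1757, 0.139]
tcp_rot: [-90.0, 0.1, -0.0]
wrist_force: [0.6, -0.9, -0.2]
opening: 0.0848
pos [0.4291 0.1757 0.139 ] [-90.    0.1  -0. ] row [-0.004   0.116   0.0059] [ 0.001 -0.001 -0.001]
```

View pics/w5.png

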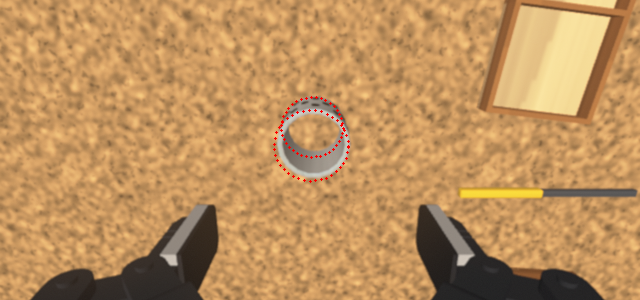

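```bash
python3 -m crank '-0.004 0.03 0.006 0 0 0;-0.004 0.07 0.006 0 0 0;-0.004 0.095 0.006 0 0 0;-0.004 0.11 0.006 0 0 0;-0.004 0.116 0.006 0 0 0;-0.004 0.116 0.006 0 0 0;-0.004 0.116 0.006 0 0 0'; python3 -m crank '0 0 0 0 0 0;0 0 0 0 0 0;0 0 0 0 0 0;0 0 0 0 0 0;0 0 0 0 0 0;0 0 0 0 0 0;0 0 0 0 0 0;0 0 0 0 0 0' 1 40; python3 -m crank '0 -0.01 0 0 0 0;0 -0.03 0 0 0 0;0 -0.07 0 0 0 0;0 -0.1 0 0 0 0;0 -0.1 0 0 0 0;0 -0.1 0 0 0 0' ;python3 to.py .601 .232 .127 -6
```

```text
time: 15.45
ee_pos: [0.4259, 0.1823, 0.0248]
tcp_rot: [-90.0, -0.1, -0.1]
wrist_force: [0.6, -0.3, -0.3]
opening: 0.0853
time: 16.25
ee_pos: [0.4256, 0.1827, 0.025]
tcp_rot: [-90.0, -0.1, 0.0]
wrist_force: [-1.2, -1.5, 5.8]
opening: 0.0496
time: 16.85
ee_pos: [0.4254, 0.1827, 0.1244]
tcp_rot: [-90.0, -0.1, 0.0]
wrist_force: [0.1, -0.8, -3.7]
opening: 0.0498
pos [0.4254 0.1827 0.1244] [-90.   -0.1   0. ] row [ 0.1756 -0.0024  0.0493] [-0.001  0.105  0.001]
```

```bash
python3 -m crank '0.176 0 0.049 0 0.105 0;0.176 0 0.049 0 0.105 0;0.176 0 0.049 0 0.105 0;0.176 0 0.049 0 0.105 0;0.176 0 0.049 0 0.105 0;0.176 0 0.049 0 0.105 0;0.176 0 0.049 0 0.105 0';python3 to.py .601 .232 .0295 -6
python3 - <<'E'
from h import *
im=vision.camera("wrist")[:,:,::-1]; cv2.imwrite("pics/w6.png",im)
E
```

```text
time: 17.55
ee_pos: [0.6002, 0.2312, 0.123]
tcp_rot: [-90.1, 0.1, -6.0]
wrist_force: [-0.5, -0.8, -2.7]
opening: 0.0498
pos [0.6002 0.2312 0.123 ] [-90.1   0.1  -6. ] row [0.0009 0.0935 0.001 ] [ 0.001 -0.    -0.002]
```

View pics/w6.png

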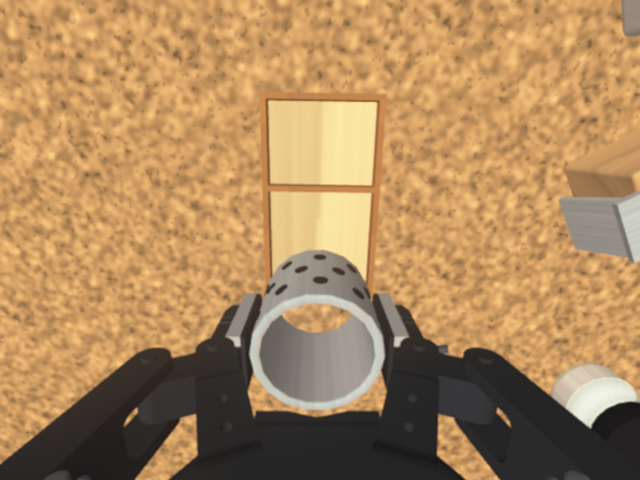

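```bash
python3 -m crank '0.001 0.03 0 0 0 0;0.001 0.065 0 0 0 0;0.001 0.082 0 0 0 0;0.001 0.09 0 0 0 0;0.001 0.093 0 0 0 0;0.001 0.093 0 0 0 0;0.001 0.093 0 0 0 0'; python3 -m crank '0 0 0 0 0 0;0 0 0 0 0 0;0 0 0 0 0 0;0 0 0 0 0 0' -0.65; python3 -m crank '0 -0.01 0 0 0 0;0 -0.03 0 0 0 0;0 -0.07 0 0 0 0;0 -0.11 0 0 0 0;0 -0.12 0 0 0 0;0 -0.12 0 0 0 0';python3 to.py .4453 -.184 .14 0
```

```text
time: 18.3
ee_pos: [0.6028, 0.2317, 0.0325]
tcp_rot: [-89.9, -0.1, -6.0]
wrist_force: [0.4, 0.2, -2.3]
opening: 0.0495
time: 18.7
ee_pos: [0.6024, 0.2315, 0.0313]
tcp_rot: [-90.0, -0.0, -6.0]
wrist_force: [-0.8, -0.6, -0.1]
opening: 0.0705
time: 19.3
ee_pos: [0.6032, 0.2318, 0.1539]
tcp_rot: [-89.9, -0.2, -6.0]
wrist_force: [-0.3, 0.3, 0.1]
opening: 0.0704
pos [0.6032 0.2318 0.1539] [-89.9  -0.2  -6. ] row [-0.1135  0.0126 -0.4301] [-0.002 -0.105  0.004]
```

```bash
python3 -m crank '-0.113 0.013 -0.43 0 -0.105 0;-0.113 0.013 -0.43 0 -0.105 0;-0.113 0.013 -0.43 0 -0.105 0;-0.113 0.013 -0.43 0 -0.105 0;-0.113 0.013 -0.43 0 -0.105 0;-0.113 0.013 -0.43 0 -0.105 0;-0.113 0.013 -0.43 0 -0.105 0;-0.113 0.013 -0.43 0 -0.105 0' -1;python3 -m crank '0 0 -0.04 0 0 0;0 0 -0.04 0 0 0;0 0 -0.04 0 0 0;0 0 -0.04 0 0 0'; python3 to.py .4453 -.184 .024 0
python3 - <<'E'
from h import *
c=vision.get_calibration("wrist"); im=vision.camera("wrist")[:,:,::-1].copy()
a=np.linspace(0,6.28,40)
for z in(0,.05):
  for p in proj(np.c_[.4453+.017*np.cos(a),-.184+.017*np.sin(a),a*0+z],c): cv2.circle(im,tuple(int(x) for x in p),1,(0,0,255),-1)
t=vision.camera("top")[:,:,::-1][140:240,120:320]
cv2.imwrite("pics/w7.png",np.vstack([im[100:380],cv2.resize(t,(640,320),interpolation=2)]))
E
```

```text
time: 20.1
ee_pos: [0.4589, -0.1439, 0.1377]
tcp_rot: [-90.0, 0.1, 0.0]
wrist_force: [1.1, -1.1, 0.7]
opening: 0.0853
time: 20.5
ee_pos: [0.4603, -0.1818, 0.1383]
tcp_rot: [-90.0, 0.1, 0.0]
wrist_force: [-0.1, 0.4, 0.0]
opening: 0.0856
pos [ 0.4603 -0.1818  0.1383] [-90.    0.1   0. ] row [-0.0149  0.1144 -0.0023] [-0.001  0.    -0.001]
```

View pics/w7.png

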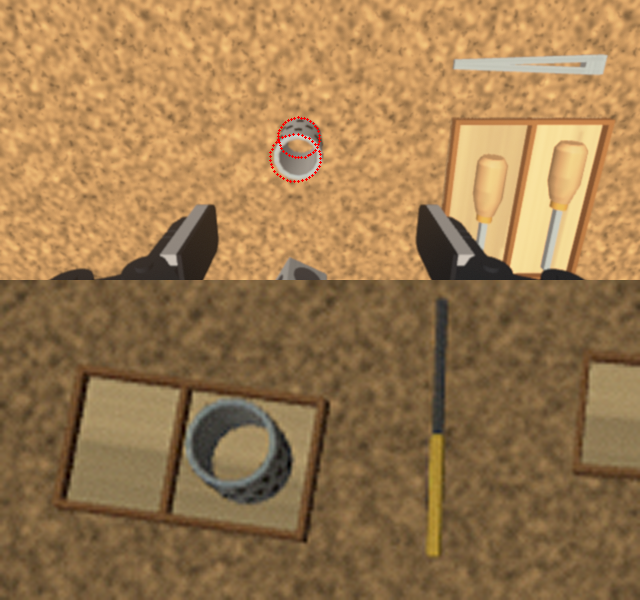

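```bash
python3 -m crank '-0.015 0.03 -0.002 0 0 0;-0.015 0.065 -0.002 0 0 0;-0.015 0.095 -0.002 0 0 0;-0.015 0.11 -0.002 0 0 0;-0.015 0.1145 -0.002 0 0 0;-0.015 0.1145 -0.002 0 0 0;-0.015 0.1145 -0.002 0 0 0'; python3 -m crank '0 0 0 0 0 0;0 0 0 0 0 0;0 0 0 0 0 0;0 0 0 0 0 0;0 0 0 0 0 0;0 0 0 0 0 0;0 0 0 0 0 0;0 0 0 0 0 0' 1 40; python3 -m crank '0 -0.01 0 0 0 0;0 -0.03 0 0 0 0;0 -0.07 0 0 0 0;0 -0.11 0 0 0 0;0 -0.12 0 0 0 0;0 -0.12 0 0 0 0' ;python3 to.py .61 .303 .144 -6
```

```text
time: 21.3
ee_pos: [0.4464, -0.1843, 0.0259]
tcp_rot: [-90.0, -0.1, 0.0]
wrist_force: [-0.1, -0.7, -0.6]
opening: 0.085
time: 22.1
ee_pos: [0.4459, -0.1846, 0.0253]
tcp_rot: [-90.0, -0.0, -0.0]
wrist_force: [-0.5, 1.2, 6.1]
opening: 0.0324
time: 22.7
ee_pos: [0.4464, -0.1849, 0.1466]
tcp_rot: [-90.1, -0.2, -0.0]
wrist_force: [-0.9, -1.0, -2.0]
opening: 0.0321
pos [ 0.4464 -0.1849  0.1466] [-90.1  -0.2  -0. ] row [0.1635 0.0025 0.4879] [0.001 0.105 0.003]
```

```bash
python3 -m crank '0.163 0 0.488 0 0.105 0;0.163 0 0.488 0 0.105 0;0.163 0 0.488 0 0.105 0;0.163 0 0.488 0 0.105 0;0.163 0 0.488 0 0.105 0;0.163 0 0.488 0 0.105 0;0.163 0 0.488 0 0.105 0;0.163 0 0.488 0 0.105 0';python3 to.py .61 .303 .144 -6
```

```text
time: 23.5
ee_pos: [0.5718, 0.1968, 0.1425]
tcp_rot: [-90.1, 0.1, -6.0]
wrist_force: [1.3, -1.5, -0.6]
opening: 0.0323
pos [0.5718 0.1968 0.1425] [-90.1   0.1  -6. ] row [ 0.0268 -0.0017  0.1096] [ 0.001 -0.    -0.003]
```

```bash
python3 -m crank '0.01 0 0.12 0 0 0;0.01 0 0.12 0 0 0;0.01 0 0.12 0 0 0;0.01 0 0.12 0 0 0;0.01 0 0.12 0 0 0;0.01 0 0.12 0 0 0';python3 to.py .61 .303 .03 -6
```

```text
time: 24.1
ee_pos: [0.5946, 0.312, 0.1439]
tcp_rot: [-90.1, 0.1, -6.1]
wrist_force: [0.0, -0.0, -1.2]
opening: 0.0323
pos [0.5946 0.312  0.1439] [-90.1   0.1  -6.1] row [ 0.0164  0.1138 -0.0072] [ 0.001 -0.001 -0.001]
```

```bash
python3 -m crank '0.016 0 -0.007 0 0 0;0.016 0 -0.007 0 0 0;0.016 0.04 -0.007 0 0 0;0.016 0.08 -0.007 0 0 0'; python3 to.py .61 .303 .03 -6
python3 - <<'E'
from h import *
im=vision.camera("wrist")[:,:,::-1]; cv2.imwrite("pics/w8.png",im)
E
```

```text
time: 24.5
ee_pos: [0.6108, 0.3038, 0.0654]
tcp_rot: [-89.9, -0.2, -6.1]
wrist_force: [-0.1, 1.1, -1.7]
opening: 0.0324
pos [0.6108 0.3038 0.0654] [-89.9  -0.2  -6.1] row [-0.0008  0.0354 -0.001 ] [-0.002 -0.002  0.003]
```

View pics/w8.png

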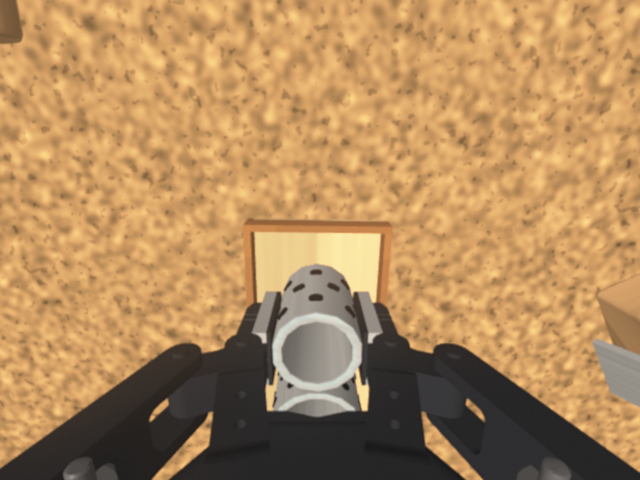

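```bash
python3 -m crank '-0.001 0.015 0 0 0 0;-0.001 0.025 0 0 0 0;-0.001 0.032 0 0 0 0;-0.001 0.0345 0 0 0 0;-0.001 0.0345 0 0 0 0'; python3 -m crank '0 0 0 0 0 0;0 0 0 0 0 0'; python3 -m crank '0 0 0 0 0 0;0 0 0 0 0 0;0 0 0 0 0 0;0 0 0 0 0 0' -0.3; python3 -m crank '0 -0.01 0 0 0 0;0 -0.03 0 0 0 0;0 -0.07 0 0 0 0;0 -0.11 0 0 0 0;0 -0.12 0 0 0 0;0 -0.12 0 0 0 0';python3 to.py .441 -.324 .145 -28
```

```text
time: 25.05
ee_pos: [0.6094, 0.3048, 0.031]
tcp_rot: [-90.0, -0.0, -6.0]
wrist_force: [-0.5, 0.3, -0.4]
opening: 0.0327
time: 25.25
ee_pos: [0.6094, 0.3048, 0.0311]
tcp_rot: [-90.0, -0.1, -6.0]
wrist_force: [0.1, -0.0, -0.8]
opening: 0.0327
time: 25.65
ee_pos: [0.6091, 0.3047, 0.0304]
tcp_rot: [-90.0, -0.0, -6.0]
wrist_force: [-0.1, -0.0, 0.6]
opening: 0.0559
time: 26.25
ee_pos: [0.61, 0.3051, 0.1533]
tcp_rot: [-89.9, -0.2, -6.0]
wrist_force: [0.4, 0.1, 0.3]
opening: 0.0555
pos [0.61   0.3051 0.1533] [-89.9  -0.2  -6. ] row [-0.1022  0.0064 -0.6434] [-0.003  0.384  0.003]
```

```bash
python3 -m crank '-0.102 0.006 -0.643 0 0.384 0;-0.102 0.006 -0.643 0 0.384 0;-0.102 0.006 -0.643 0 0.384 0;-0.102 0.006 -0.643 0 0.384 0;-0.102 0.006 -0.643 0 0.384 0;-0.102 0.006 -0.643 0 0.384 0;-0.102 0.006 -0.643 0 0.384 0;-0.102 0.006 -0.643 0 0.384 0' -1;python3 -m crank '0 0 0 0 0 0;0 0 0 0 0 0'; python3 to.py .441 -.324 .145 -28
```

```text
time: 27.05
ee_pos: [0.5038, -0.0833, 0.145]
tcp_rot: [-90.0, 0.1, -28.0]
wrist_force: [0.5, -0.3, -0.7]
opening: 0.0857
time: 27.25
ee_pos: [0.5045, -0.0827, 0.1453]
tcp_rot: [-90.0, 0.1, -28.2]
wrist_force: [0.1, 0.7, 0.3]
opening: 0.0853
pos [ 0.5045 -0.0827  0.1453] [-90.    0.1 -28.2] row [ 0.058   0.0003 -0.2427] [ 0.    -0.003 -0.002]
```

```bash
python3 -m crank '0.058 0 -0.243 0 0 0;0.058 0 -0.243 0 0 0;0.058 0 -0.243 0 0 0;0.058 0 -0.243 0 0 0;0.058 0 -0.243 0 0 0;0.058 0 -0.243 0 0 0;0.058 0 -0.243 0 0 0;0.058 0 -0.243 0 0 0'; python3 to.py .441 -.324 .023 -28
python3 - <<'E'
from h import *
c=vision.get_calibration("wrist"); im=vision.camera("wrist")[:,:,::-1].copy()
r=np.radians(-28);x=np.array([np.cos(r),np.sin(r)])*.02;y=np.array([-x[1],x[0]])
for z in(0,.04):
  for i,j in((1,1),(1,-1),(-1,1),(-1,-1)):
    p=proj([*(np.array([.441,-.324])+i*x+j*y),z],c)[0]; cv2.circle(im,tuple(int(x) for x in p),4,(0,0,255),1)
s=vision.camera("scene")[:,:,::-1][240:400,320:500]
cv2.imwrite("pics/w9.png",np.vstack([im[100:400],cv2.resize(s,(337,300),interpolation=2)[:,:,:] if 0 else np.hstack([cv2.resize(s,(337,300),interpolation=2),np.zeros((300,303,3),np.uint8)])]))
E
```

```text
time: 28.05
ee_pos: [0.443, -0.3219, 0.1459]
tcp_rot: [-90.0, 0.1, -27.9]
wrist_force: [-0.3, -0.1, -0.4]
opening: 0.0854
pos [ 0.443  -0.3219  0.1459] [-90.    0.1 -27.9] row [-0.0007  0.1229 -0.0028] [-0.001  0.001 -0.001]
```

View pics/w9.png

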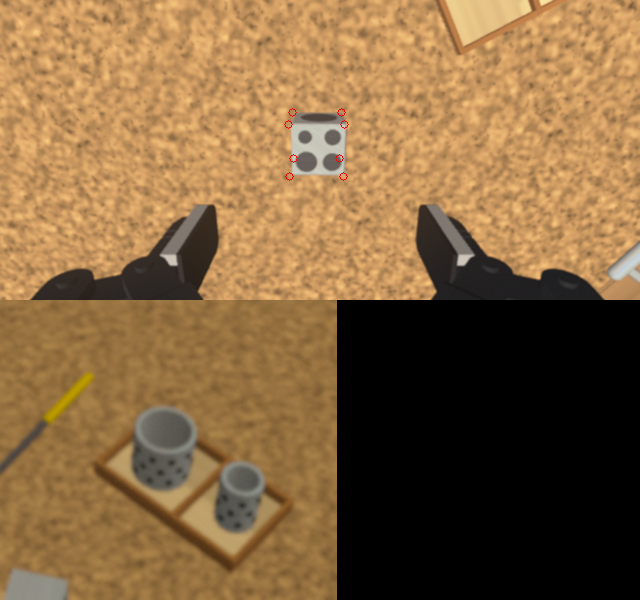

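Both flasks stand in their bays; the block matches its predicted corners (around 317,150). Pick it.

```bash
python3 -m crank '-0.001 0.03 -0.002 0 0 0;-0.001 0.07 -0.002 0 0 0;-0.001 0.1 -0.002 0 0 0;-0.001 0.115 -0.002 0 0 0;-0.001 0.121 -0.002 0 0 0;-0.001 0.123 -0.002 0 0 0;-0.001 0.123 -0.002 0 0 0'; python3 -m crank '0 0 0 0 0 0;0 0 0 0 0 0;0 0 0 0 0 0;0 0 0 0 0 0;0 0 0 0 0 0;0 0 0 0 0 0;0 0 0 0 0 0;0 0 0 0 0 0' 1 60; python3 -m crank '0 -0.01 0 0 0 0;0 -0.03 0 0 0 0;0 -0.07 0 0 0 0;0 -0.11 0 0 0 0;0 -0.12 0 0 0 0;0 -0.12 0 0 0 0' ;python3 to.py .628 .01 .144 -3.5
```

```text
time: 28.85
ee_pos: [0.4414, -0.325, 0.0249]
tcp_rot: [-90.0, -0.1, -28.0]
wrist_force: [-0.1, -0.4, -0.0]
opening: 0.0856
time: 29.65
ee_pos: [0.4411, -0.3251, 0.0245]
tcp_rot: [-90.0, -0.1, -28.0]
wrist_force: [0.2, -0.1, 5.6]
opening: 0.0387
time: 30.25
ee_pos: [0.441, -0.3251, 0.1447]
tcp_rot: [-90.0, -0.1, -28.0]
wrist_force: [0.6, 0.2, -6.2]
opening: 0.0391
pos [ 0.441  -0.3251  0.1447] [-90.   -0.1 -28. ] row [0.0076 0.0006 0.3836] [ 0.001 -0.428  0.002]
```

```bash
python3 -m crank '0.008 0 0.383 0 -0.428 0;0.008 0 0.383 0 -0.428 0;0.008 0 0.383 0 -0.428 0;0.008 0 0.383 0 -0.428 0;0.008 0 0.383 0 -0.428 0;0.008 0 0.383 0 -0.428 0;0.008 0 0.383 0 -0.428 0;0.008 0 0.383 0 -0.428 0';python3 -m crank '0 0 0 0 0 0;0 0 0 0 0 0';python3 to.py .628 .01 .029 -3.5
```

```text
time: 31.05
ee_pos: [0.6275, 0.0128, 0.14]
tcp_rot: [-90.0, 0.2, -3.4]
wrist_force: [-0.3, -0.3, -4.9]
opening: 0.0386
time: 31.25
ee_pos: [0.6266, 0.0103, 0.1404]
tcp_rot: [-90.0, 0.3, -3.4]
wrist_force: [-0.9, -0.2, -4.6]
opening: 0.0389
pos [0.6266 0.0103 0.1404] [-90.    0.3  -3.4] row [ 0.002   0.1114 -0.0002] [ 0.001  0.002 -0.005]
```

```bash
python3 -m crank '0.001 0.03 0 0 0 0;0.001 0.065 0 0 0 0;0.001 0.09 0 0 0 0;0.001 0.103 0 0 0 0;0.001 0.109 0 0 0 0;0.001 0.111 0 0 0 0;0.001 0.111 0 0 0 0;0.001 0.111 0 0 0 0'; python3 to.py .628 .01 .0285 -3.5
```

```text
time: 32.05
ee_pos: [0.6293, 0.0095, 0.034]
tcp_rot: [-90.0, -0.1, -3.5]
wrist_force: [0.2, -1.1, -4.6]
opening: 0.039
pos [0.6293 0.0095 0.034 ] [-90.   -0.1  -3.5] row [-0.0013  0.0055  0.0004] [-0.     0.     0.002]
```

```bash
python3 -m crank '-0.001 0.003 0 0 0 0;-0.001 0.005 0 0 0 0;-0.001 0.005 0 0 0 0;-0.001 0.005 0 0 0 0';  python3 -m crank '0 0 0 0 0 0;0 0 0 0 0 0;0 0 0 0 0 0;0 0 0 0 0 0' -0.3; python3 -m crank '0 -0.01 0 0 0 0;0 -0.03 0 0 0 0;0 -0.07 0 0 0 0;0 -0.11 0 0 0 0;-0.05 -0.14 0 0 0 0;-0.1 -0.14 0 0 0 0;-0.15 -0.14 0 0 0 0;-0.2 -0.14 0 0 0 0'; python3 -m crank '0 0 -0.3 0 0 0;0 0 -0.3 0 0 0;0 0 -0.3 0 0 0;0 0 -0.3 0 0 0;0 0 -0.3 0 0 0;0 0 -0.3 0 0 0;0 0 -0.3 0 0 0;0 0 -0.3 0 0 0'
python3 - <<'E'
from h import *
t=vision.camera("top")[:,:,::-1]; s=vision.camera("scene")[:,:,::-1]
cv2.imwrite("pics/f.png",np.vstack([cv2.resize(t[140:310,130:530],(800,340),interpolation=2),cv2.resize(s[140:400,100:500],(400,260))[:, :].repeat(1,1) if 0 else np.hstack([s[140:400,100:500],cv2.resize(s[240:305,240:340],(400,260))])]))
E
```

```text
time: 32.45
ee_pos: [0.6279, 0.0097, 0.0285]
tcp_rot: [-90.0, -0.1, -3.5]
wrist_force: [-1.9, 0.8, 4.1]
opening: 0.0392
time: 32.85
ee_pos: [0.6276, 0.0096, 0.0276]
tcp_rot: [-90.0, -0.0, -3.5]
wrist_force: [0.2, 0.3, -0.2]
opening: 0.0557
time: 33.65
ee_pos: [0.4335, 0.0214, 0.1684]
tcp_rot: [-90.0, -0.1, -3.5]
wrist_force: [-0.2, 1.4, 1.3]
opening: 0.0556
time: 34.45
ee_pos: [0.4164, -0.279, 0.1679]
tcp_rot: [-90.0, 0.0, -3.6]
wrist_force: [0.9, 0.9, 0.8]
opening: 0.0557
```

View pics/f.png

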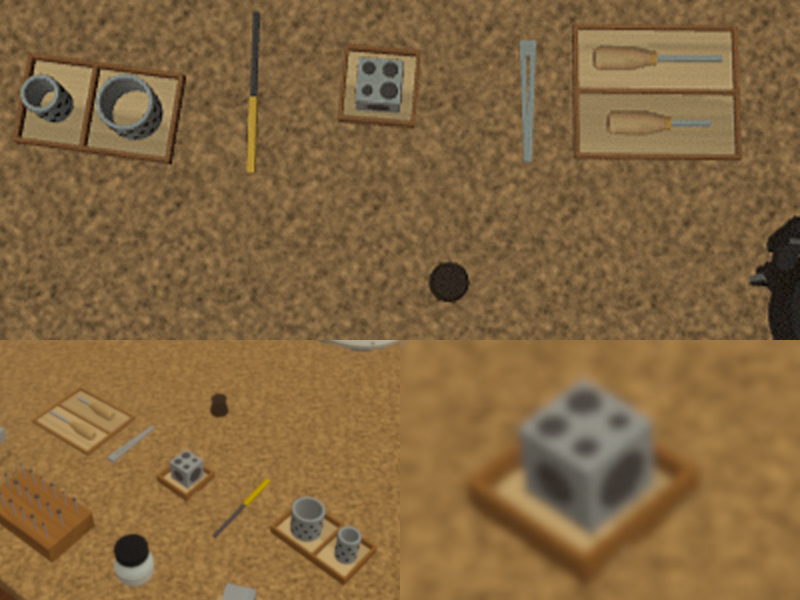

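```bash
python3 -c "
from workcell import bot
print(bot.job_done())"
```

```text
the job is handed in; nothing more can be done
None
```

All five tools are in their trays, and I handed the job in at about 34.5 s of robot time.

I placed them in the order given:
- **Gravers:** the long graver went into the far bay and the short graver into the near bay. Both lie lengthwise and inside the walls.
- **Flasks:** the wide flask stands in the larger bay and the narrow flask in the smaller bay.
- **Dapping block:** it sits flat in the square tray.

The last top and scene pictures showed all five in place. The loupe is unmoved, still at about pixel (354, 281), and the gripper is clear of everything. Wrist force stayed under about 7 N in every reading I took.

None of my checks failed, but a few readings were slightly off:
- The narrow flask read 32 mm across in the grip instead of 34 mm, and it still held and placed normally.
- The arm stopped 1 to 2 mm above the commanded height at most placements, so some pieces were let go up to about 2 mm above the tray floor. It stopped about 5 mm high with the block, so I lowered it further before letting go.

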